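Run the square-headed nut onto the reel spindle

ROBOT

A 6-joint arm with a two-finger parallel gripper is mounted at the origin on the work surface; the furniture and walls round the work are solid. World frame = base frame: x ahead of the robot, y to its left, z up, the work surface at z = 0. Lengths are in m, angles in rad, forces in N, time in s.
With the tool pointing down it reaches from about 0.3 to 0.775 m from the base axis. Payload 14.6 kg.
Tool frame: the origin (TCP) lies on the centre line of the jaws, within the pads' length; the fingertips stand ctrl.tcp_to_tips ahead of it and the grasp point (between the pads) lies 2 mm behind it (ctrl.tcp_to_tips is the distance from the TCP to the fingertips, in m); z points along the fingers, y is the line along which they close (so a half turn about z gives the same grasp; the last joint's range is limited). The gripper opens to 94 mm and grips with 3 to 60 N. Pads are 16 mm wide; open, the fingers measure 119 mm over their backs; the gripper's body (75 mm by 177 mm) begins 78 mm behind the grasp point.
Start: joints at [-1.241, 0.3, 1.521, -0, 1.321, -0.067], TCP at [0.213, -0.507, 0.222] pointing down, gripper open.
Joint ranges: [-3.03, 3.03], [-0.79, 2.21], [0.23, 2.52], [-1.04, 4.18], [0, 3.07], [-2.55, 2.55]. Speed limits (rad/s): [2.22, 2.22, 2.57, 3.14, 3.14, 3.14].

INTERFACE

Orientations are given as [roll, pitch, yaw] about the fixed x, y, z axes, in that order (R = Rz(yaw) Ry(pitch) Rx(roll)).
In Python, from station import telemetry, viewer, hand_in, ctrl gives the robot as it stands.
- The arm moves only by the tool step_arm, never from a script. Its argument "plan" is a list of rows, each an object of numbers: "dx", "dy", "dz": the shift along the tool's x, y, z scaled (see below); "rx", "ry", "rz": the turn, a rotation vector about the tool's x, y, z scaled (see below); "claw": the closure, from 0 (fully open) to 1 (shut). In form: [{"dx": .., "dy": .., "dz": .., "rx": .., "ry": .., "rz": .., "claw": ..}, ...]. A call has 1 to 10 rows; each row shifts and turns the commanded pose from where the row before left it, along the tool's axes as they then stand; what a row does not reach is not made up. The controller multiplies each number of a shift by 0.1 m and each number of a turn by 90 degrees. A row lasts 1/10 s, in which the tool goes at most 50 mm and 8.59 degrees, less where a joint would pass 70% of its speed; a pose out of reach is approached as far as the arm can. A call with a number of a shift or a turn outside -1 to 1 is refused whole. A call with a gripper value outside its range is refused whole. The fingers move at their own pace and stop on an object; "grip_force" is the grip in N (left out, the last holds). Time passes only in rows, so rows that do not move let the fingers close. It gives the time, the measured TCP pose, the force, the opening and the grip force at its end, in the units of the state.
- telemetry.get_obs(): the state, without advancing time (a new reading comes with each control period).
- viewer.camera(name): name is "scene" or "top" or "wrist"; returns a dict with "img" (400x640x3 uint8, red, green, blue), "z_map" (400x640 float32, m along the optical axis (not along the pixel's ray), 0 where there is no reading), "fx", "fy", "cx", "cy" (pixels), "dist" ([k1, k2, p1, p2, k3] as OpenCV has them; the pictures are not rectified), "R" (3x3) and "t" (3): a world point X has camera coordinates R X + t; the wrist camera has in their place "tool_from_camera" (4x4, takes a point from camera to tool coordinates, whose origin is the TCP and whose axes are the flange's). Camera axes: x right, y down, z forward; pixel columns grow to the right and rows downward; lengths in m; the calibration is good to about 2 mm. A picture is of the moment at which its call begins: read the wrist's pose just before it.
- hand_in(): hands the job in; it is judged then, once.
Trained networks look in a picture, given as the dict that the camera call returned (one of the last four; its "shot" number tells which), for a name from the list of things; names that differ only in an ending like _2 or _b are one class to them, and where a whole thing is asked for, a point or a joint stands for the part that bears it (a point fixed in the world has none). Each returns a list of dicts, best first, with "score" (0 to 1); they miss things now and then, are a little off and sometimes report something else, mostly with a low value. They report only what shows in the picture. A call takes as long as a camera call. They do not tell look-alikes from the thing itself.
- viewer.recognise(target, picture): "rect" ([left, top, right, bottom] in pixels, round what is visible of it).
The state is a dict: "time_s": time; "qpos": joint angles; "joint_vel": joint speeds; "tau": joint torques, N m; "ee_pos": TCP position; "eef_rot": TCP orientation; "force": force on the tool from outside, world axes, zero at the start; "moment": the same for the moment, N m; "grip_width": finger opening in m; "grip_force": force on a finger pad.
Only numpy, scipy, OpenCV 4.12 (cv2) and the standard library are available. Lean on these libraries where they do the work, as an engineer would, in place of code of your own. Each camera call takes 0.05 s, during which the arm holds its last target. There are 200 camera calls.

TASK

Lock the component reel on its bench spindle: pick up the square-headed nut, set it upright over the spindle, turn it backward (anticlockwise seen from above) until you feel its thread drop in, then forward (clockwise) to run it down until the spring washer under it is fully pressed and the nut comes to its stop. Never force it: the nut must not be rammed against its spindle or its stops, neither pushed down hard nor turned on once it has met a stop. Let go of it at the end.

Things in the scene. Friction and masses are not known exactly. Their poses are not given: they have to be found in the camera images.
- nut_center (a point): Centre, half-way up, of the loose grey square-headed nut: 90 mm high, about 0.2 kg, upright on the bench at the start, open end down. Below, a round hub 48 mm wide and 66 mm high; on its flat top, centred, a square head 36 x 36 mm and 24 mm tall, its faces across the nut's x and y axes. z is its axis, up. The head runs from 21 to 45 mm above this point.
- nut_foot (a point): Centre of the nut's underside, the mouth of its bore: 37 mm wide, from 30 mm up 25 mm wide, 63 mm deep. Three lugs, 120 degrees apart, the first towards the nut's +x, stand 6 mm into the bore just above this edge (lowest points 2 mm up) and leave a 25 mm passage. Loose on the spindle: the nut can shift 1.5 mm sideways, and 2 mm up and down in the thread.
- spindle_tip (a point): Tip of the fixed upright steel spindle in the centre of the component reel (reel 178 mm wide, lies flat, its top 27 mm above the bench). The tip is 93 mm above the bench; the spindle is 22 mm thick and tapers to 12 mm in its top 6 mm. Right-hand thread farther down, three starts, 34 mm over the crests, 27 mm down a turn. The nut runs with under 0.1 N m; 0.2 N m is firm at a stop, 0.5 N m forces it.
- thread_top (a point): On the spindle's axis, level with the three flat lands that end the thread, 42 mm below the tip. A stop dog at each land's clockwise end (seen from above) bears a hood that covers the entry gap to the next land. Their angle differs every time; no frame given tells it. A nut set on at any angle rests on the lands (nut_foot 2 mm below here) or on the hoods (nut_foot 6.5 mm above here).
- thread_gap (a point): On the axis, where nut_foot lies once the lugs are in the entry gaps, 11 mm below thread_top (+-1 mm). The only way in: anticlockwise (0 to 2.6 rad), off the hood onto the land if it lay on the hood, on along the land and under the next hood, where the nut falls 9 mm by its own weight if the hand lets it slide. Clockwise on the land is the dog. The gap is 0.25 rad wider than a lug; then a wall.
- washer (a joint): Travel (m) of the sprung steel washer, 52 mm wide, round the spindle below the thread: 0 at rest (its top 36 mm above the bench), 0.005 fully pressed, at its stop (its top and nut_foot 31 mm above the bench, 9 mm below thread_gap), about 2.6 rad clockwise from the gap. Spring 2 N at first, 5 N at the stop; the thread's friction holds a released nut.
Not all that is in view belongs to the job. Several things look just like the part that bears nut_center: the one meant starts farthest to the robot's left.

How it is judged:
On the way:
1. the nut sits upright on the spindle with its lugs dropped into the thread gaps (horizontal distance between nut_foot and spindle_tip below 0.006 m and z of nut_foot in the frame of thread_gap below 0.003 m and angle between nut_center's own z axis and vertical below 0.2 rad), for 0.1 s.
At the end, for the whole second after the job is handed in: The nut is on the spindle (axes within 4 mm, upright within 0.1 rad), run down so far that nut_foot is at least 6.5 mm below thread_gap and holds the washer pressed by more than 3.8 mm of its 5 mm; the nut is at rest and released (value of joint washer above 0.0038 m and horizontal distance between nut_foot and spindle_tip below 0.004 m and z of nut_foot in the frame of thread_gap below -0.0065 m and angle between nut_center's own z axis and vertical below 0.1 rad and linear speed of cap_nut below 0.01 m/s); the robot touches nothing.
It fails at once if the nut is forced: it bears on the spindle with more than 70 N (contact force between cap_nut and spindle_stand above 70 N).
It also fails if it takes over 72 s, if anything falls off the work surface, if the arm or the gripper's body presses on something with over 40 N, if the wrist force passes 120 N, or if a joint passes its speed limit or range.

## Working session

There is one attempt and no reset: what is moved stays moved. The work goes in short steps, Python scripts to look and compute and a tool call to move; the robot and the scene stay as the last step left them, time stands still between calls to the robot, and variables do not carry over. Pictures are saved under pics/ and viewed, at most 10 in all, crops included, and the job is handed in when it is done.

Besides the shell and the picture viewer there is one more tool, called after "Request:" as name(argument=value, ...), one argument or row to a line, values as JSON. step_arm: Moves the arm, as the interface text tells. Shifts and turns lie within -1 to 1; 1 stands for 0.1 m of shift or 90 degrees of turn. Its arguments: {"type":"object","properties":{"plan":{"type":"array"},"grip_force":{"type":"number"}},"required":["plan"]}

```bash
mkdir -p pics
cat > h.py <<'E'
import numpy as np, cv2
from station import telemetry, viewer, ctrl
from scipy.spatial.transform import Rotation as Ro
def world(c,u,v,z,obs=None):
    K=np.array([[c['fx'],0,c['cx']],[0,c['fy'],c['cy']],[0,0,1.]])
    u=np.atleast_1d(u).astype(float);v=np.atleast_1d(v).astype(float)
    p=cv2.undistortPoints(np.stack([u,v],1)[:,None],K,np.array(c['dist'],float))[:,0]
    P=np.c_[p,np.ones(len(p))]*np.atleast_1d(z)[:,None]
    if 'R' in c: return (P-np.array(c['t']))@np.array(c['R'])
    T=np.array(c['tool_from_camera']);P=P@T[:3,:3].T+T[:3,3]
    R=Ro.from_euler('xyz',obs['eef_rot']).as_matrix()
    return P@R.T+np.array(obs['ee_pos'])
def cloud(c,obs=None):
    z=c['z_map'];v,u=np.mgrid[:z.shape[0],:z.shape[1]]
    return world(c,u.ravel(),v.ravel(),z.ravel(),obs).reshape(z.shape+(3,))
E
python3 - <<'E'
from h import *
o=telemetry.get_obs();print(o,ctrl.tcp_to_tips)
for n in ['top','scene']:
    c=viewer.camera(n);cv2.imwrite(f'pics/{n}.png',c['img'][...,::-1])
    W=cloud(c)
    for t in ['nut_center','spindle_tip','washer']:
        for r in viewer.recognise(t,c):
            l,tp,rr,b=[int(x) for x in r['rect']];P=W[tp:b+1,l:rr+1].reshape(-1,3)
            zz=np.percentile(P[:,2],98);Q=P[P[:,2]>zz-0.01]
            print(n,t,r['score'],r['rect'],Q.mean(0).round(3),zz.round(3))
E
```

```text
{'time_s': 0.0, 'qpos': array([-1.24058551e+00,  3.00466740e-01,  1.52154643e+00, -2.58536173e-05,
        1.32073498e+00, -6.65893798e-02]), 'joint_vel': array([ 0.00016282,  0.00027995,  0.00157959, -0.00085203, -0.00029506,
       -0.00033879]), 'tau': array([-1.39758238e-03, -5.31808019e+01, -3.52733266e+01,  7.08178477e-02,
        2.43968371e-02, -8.70634040e-05]), 'ee_pos': array([ 0.21247724, -0.50704122,  0.22190338]), 'eef_rot': array([-3.14043805e+00, -5.19007634e-05,  3.96806580e-01]), 'force': array([ 0.71441318,  0.21554683, -0.20500482]), 'moment': array([ 0.03090783,  0.00912371, -0.01605013]), 'grip_force': 0.0, 'grip_width': 0.09384938324140954} 0.017
top nut_center 0.78 [360.2, 208.6, 384.3, 229.0] [ 0.454 -0.269  0.1  ] 0.093
top spindle_tip 0.57 [245.1, 169.1, 317.2, 247.2] [ 0.467 -0.071  0.207] 0.061
top washer 0.56 [270.3, 198.5, 290.6, 216.5] [ 0.476 -0.06   0.144] 0.095
scene nut_center 0.88 [342.3, 244.7, 362.3, 290.5] [ 0.174 -0.496  0.332] 0.329
scene spindle_tip 0.66 [256.0, 171.1, 321.6, 219.8] [ 0.176 -0.44   0.353] 0.345
scene washer 0.63 [281.5, 191.7, 298.2, 199.6] [ 0.472 -0.065  0.045] 0.049
```

Run:
```python
import cv2,numpy as np
a=cv2.imread('pics/top.png');b=cv2.imread('pics/scene.png')
cv2.imwrite('pics/both.png',np.vstack([a[100:400],b[100:400]]))
```

```text
(no output)
```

View pics/both.png

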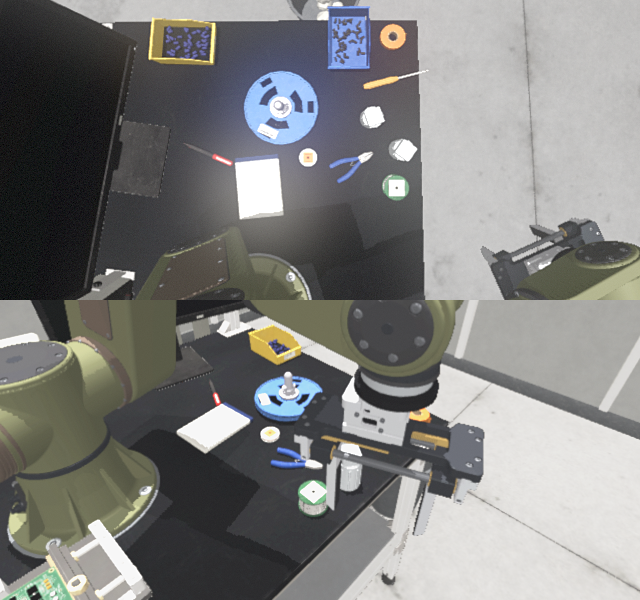

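The top view shows the reel and spindle at (280,205). Two look-alike nuts stand at (372,217) and (403,250) in full-image pixels. The left one, at (372,217), is the one to use.

```bash
cat >> h.py <<'E'
def head(W,cx,cy,lo=.078,hi=.1,r=.035):
    m=(W[...,2]>lo)&(W[...,2]<hi)&(np.hypot(W[...,0]-cx,W[...,1]-cy)<r)
    P=W[m]
    if len(P)<3: return len(P)
    rc=cv2.minAreaRect((P[:,:2]*1000).astype(np.float32))
    return len(P),np.median(P,0).round(4),P[:,2].max().round(4),rc
E
python3 - <<'E'
from h import *
c=viewer.camera('top');W=cloud(c);print(W[217,372],W[250,403],W[205,280],W[232,300])
for (u,v) in [(372,217),(403,250),(280,205)]:
    p=W[v,u]; print(head(W,p[0],p[1]))
o=telemetry.get_obs()
print(viewer.camera('wrist')['tool_from_camera'])
E
```

```text
[ 0.45247481 -0.26758764  0.09187463] [ 0.37863337 -0.33512436  0.09361899] [ 0.48028751 -0.05984291  0.09124663] [ 0.42055018 -0.10148794  0.02686131]
(258, array([ 0.4548, -0.2703,  0.0899]), np.float64(0.0954), ((454.90869140625, -271.2204895019531), (34.9495735168457, 36.13577651977539), 18.217771530151367))
(278, array([ 0.3785, -0.3406,  0.0902]), np.float64(0.0949), ((378.65338134765625, -341.3043518066406), (36.12511444091797, 36.154117584228516), 53.44265365600586))
(78, array([ 0.4803, -0.0549,  0.0907]), np.float64(0.0959), ((480.8279113769531, -53.562721252441406), (20.472543716430664, 20.971397399902344), 43.30990219116211))
[[-4.52181791e-04 -9.69850189e-01 -2.43701472e-01  7.06821644e-02]
 [ 9.99999872e-01 -4.93736986e-04  1.09433793e-04  2.60233459e-04]
 [-2.26458815e-04 -2.43701391e-01  9.69850288e-01 -1.62192055e-01]
 [ 0.00000000e+00  0.00000000e+00  0.00000000e+00  1.00000000e+00]]
```

Request:
step_arm(
  plan=[
    {"dx": 0.45,"dy": -0.177,"dz": 0.03},
    {"dx": 0.45,"dy": -0.177,"dz": 0.03},
    {"dx": 0.45,"dy": -0.177,"dz": 0.03},
    {"dx": 0.45,"dy": -0.177,"dz": 0.03},
    {"dx": 0.45,"dy": -0.177,"dz": 0.03},
    {"dx": 0.45,"dy": -0.177,"dz": 0.03},
    {"dx": 0.45,"dy": -0.177,"dz": 0.03},
    {"rz": 0.053},
    {},
  ],
  grip_force=20,
)

```text
$.plan[0]: bad value
```

```bash
cat > look.py <<'E'
from h import *
import sys
x,y=float(sys.argv[1]),float(sys.argv[2])
o=telemetry.get_obs();c=viewer.camera('wrist');W=cloud(c,o)
cv2.imwrite(f"pics/w{int(o['time_s']*100)}.png",c['img'][...,::-1])
r=head(W,x,y,*map(float,sys.argv[3:]));print(r)
print(o['time_s'],o['ee_pos'],o['eef_rot'],o['qpos'],o['force'],o['moment'],o['grip_width'])
if not isinstance(r,int):
    d=np.append(np.array(r[3][0])/1000,0)-np.append(o['ee_pos'][:2],0)
    print('tool-axes shift',Ro.from_euler('xyz',o['eef_rot']).as_matrix().T@d)
E
python3 look.py .455 -.271; python3 look.py .455 -.271 .084 .098
```

```text
0
0.5 [ 0.21255983 -0.50723513  0.22240151] [-3.14150130e+00 -1.61019641e-05  3.96830855e-01] [-1.24057389e+00  2.99941348e-01  1.52105050e+00  1.03061668e-05
  1.32069303e+00 -6.66109664e-02] [-0.95487099 -0.10385505  0.63716804] [0.02726105 0.01970774 0.00882034] 0.09396237357414566
0
0.55 [ 0.21256165 -0.50724598  0.22242073] [-3.14155964e+00  2.14582887e-05  3.96834589e-01] [-1.24056164e+00  2.99917058e-01  1.52103657e+00 -2.43657680e-05
  1.32067053e+00 -6.65938728e-02] [-0.45574254 -0.28380613  0.42711562] [-0.00294404 -0.01048308 -0.00901984] 0.09434259229551
```

Request:
step_arm(
  plan=[
    {"dx": 0.45,"dy": -0.177,"dz": 0.03,"rx": 0,"ry": 0,"rz": 0,"claw": 0},
    {"dx": 0.45,"dy": -0.177,"dz": 0.03,"rx": 0,"ry": 0,"rz": 0,"claw": 0},
    {"dx": 0.45,"dy": -0.177,"dz": 0.03,"rx": 0,"ry": 0,"rz": 0,"claw": 0},
    {"dx": 0.45,"dy": -0.177,"dz": 0.03,"rx": 0,"ry": 0,"rz": 0,"claw": 0},
    {"dx": 0.45,"dy": -0.177,"dz": 0.03,"rx": 0,"ry": 0,"rz": 0,"claw": 0},
    {"dx": 0.45,"dy": -0.177,"dz": 0.03,"rx": 0,"ry": 0,"rz": 0,"claw": 0},
    {"dx": 0.45,"dy": -0.177,"dz": 0.03,"rx": 0,"ry": 0,"rz": 0,"claw": 0},
    {"dx": 0,"dy": 0,"dz": 0,"rx": 0,"ry": 0,"rz": 0.053,"claw": 0},
    {"dx": 0,"dy": 0,"dz": 0,"rx": 0,"ry": 0,"rz": 0,"claw": 0},
  ],
  grip_force=20,
)

```text
time_s: 1.5
ee_pos: [0.4558, -0.2703, 0.2013]
eef_rot: [-3.141, 0.0, 0.314]
force: [0.3, -0.6, -0.9]
grip_width: 0.0941
grip_force: 0.0
```

```bash
python3 look.py .455 -.271 .084 .1
```

```text
(1493, array([ 0.4569, -0.2725,  0.0899]), np.float64(0.0922), ((456.1309509277344, -272.6176452636719), (35.29986572265625, 35.28961944580078), 18.54749298095703))
1.5 [ 0.45579044 -0.27033126  0.20128686] [-3.14138093e+00  2.14757511e-04  3.14347265e-01] [-6.04434417e-01  2.73829852e-01  1.60505581e+00 -4.43158589e-05
  1.26300559e+00  6.52028099e-01] [ 0.33947095 -0.56484264 -0.93522948] [-0.02184815  0.0030044  -0.02453293] 0.09407764520586528
tool-axes shift [-3.83114122e-04  2.27962920e-03 -4.00367111e-07]
```

Request:
step_arm(
  plan=[
    {"dx": -0.004,"dy": 0.022,"dz": 0.25,"rx": 0,"ry": 0,"rz": -0.006,"claw": 0},
    {"dx": 0,"dy": 0,"dz": 0.4,"rx": 0,"ry": 0,"rz": 0,"claw": 0.2},
    {"dx": 0,"dy": 0,"dz": 0.35,"rx": 0,"ry": 0,"rz": 0,"claw": 0.4},
    {"dx": 0,"dy": 0,"dz": 0.15,"rx": 0,"ry": 0,"rz": 0,"claw": 0.45},
    {"dx": 0,"dy": 0,"dz": 0,"rx": 0,"ry": 0,"rz": 0,"claw": 0.6},
    {"dx": 0,"dy": 0,"dz": 0,"rx": 0,"ry": 0,"rz": 0,"claw": 1},
    {"dx": 0,"dy": 0,"dz": 0,"rx": 0,"ry": 0,"rz": 0,"claw": 1},
    {"dx": 0,"dy": 0,"dz": 0,"rx": 0,"ry": 0,"rz": 0,"claw": 1},
    {"dx": 0,"dy": 0,"dz": 0,"rx": 0,"ry": 0,"rz": 0,"claw": 1},
  ],
  grip_force=20,
)

```text
time_s: 2.45
ee_pos: [0.4558, -0.2737, 0.0873]
eef_rot: [3.141, -0.001, 0.323]
force: [0.4, 0.8, 3.7]
grip_width: 0.0357
grip_force: 20.0
```

Request:
step_arm(
  plan=[
    {"dx": 0,"dy": 0,"dz": -0.25,"rx": 0,"ry": 0,"rz": 0,"claw": 1},
    {"dx": 0,"dy": 0,"dz": -0.5,"rx": 0,"ry": 0,"rz": 0,"claw": 1},
    {"dx": 0,"dy": 0,"dz": -0.5,"rx": 0,"ry": 0,"rz": 0,"claw": 1},
    {"dx": 0.06,"dy": -0.4,"dz": 0,"rx": 0,"ry": 0,"rz": 0,"claw": 1},
    {"dx": 0.07,"dy": -0.4,"dz": 0,"rx": 0,"ry": 0,"rz": 0,"claw": 1},
    {"dx": 0.07,"dy": -0.4,"dz": 0,"rx": 0,"ry": 0,"rz": 0,"claw": 1},
    {"dx": 0.07,"dy": -0.4,"dz": 0,"rx": 0,"ry": 0,"rz": 0,"claw": 1},
    {"dx": 0.06,"dy": -0.41,"dz": 0,"rx": 0,"ry": 0,"rz": 0,"claw": 1},
    {"dx": 0,"dy": 0,"dz": 0,"rx": 0,"ry": 0,"rz": 0,"claw": 1},
    {"dx": 0,"dy": 0,"dz": 0,"rx": 0,"ry": 0,"rz": 0,"claw": 1},
  ],
  grip_force=30,
)

```text
time_s: 3.45
ee_pos: [0.423, -0.0719, 0.2118]
eef_rot: [3.141, -0.001, 0.325]
force: [0.5, -0.7, -1.7]
grip_width: 0.0356
grip_force: 30.0
```

```bash
python3 look.py .4805 -.0535 .087 .1 .02;  python3 look.py .4805 -.0535 .065 .085 .02; ls pics
```

```text
(449, array([ 0.4824, -0.0546,  0.0912]), np.float64(0.0946), ((482.2608337402344, -54.78136444091797), (20.72650146484375, 21.427288055419922), 36.48061752319336))
3.45 [ 0.42301287 -0.07191517  0.21182038] [ 3.14105132e+00 -5.59454098e-04  3.24901738e-01] [-2.53711726e-01  3.64104002e-02  1.85455898e+00 -1.55193289e-04
  1.24985886e+00  9.92231915e-01] [ 0.47853769 -0.73090891 -1.74908271] [-0.06652643 -0.01072853 -0.00227664] 0.03557376031545185
tool-axes shift [6.16176055e-02 2.67545738e-03 3.59205392e-05]
0
3.5 [ 0.42311169 -0.07258096  0.21169655] [ 3.14118518e+00 -3.42997693e-04  3.23589643e-01] [-2.55156680e-01  3.71740573e-02  1.85406693e+00 -1.61764108e-04
  1.24984165e+00  9.92101067e-01] [ 0.37685759 -0.13398306 -1.91083815] [ 0.01750468 -0.00134502 -0.03433859] 0.03587490343948126
both.png
scene.png
top.png
w150.png
w345.png
w350.png
w50.png
w55.png
```

View pics/w350.png

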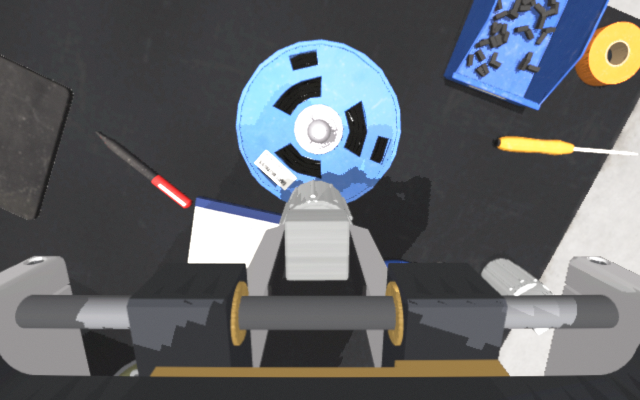

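Request:
step_arm(
  plan=[
    {"dx": 0,"dy": 0,"dz": 0,"rx": 0,"ry": 0,"rz": -0.088,"claw": 1},
    {"dx": 0,"dy": 0,"dz": 0,"rx": 0,"ry": 0,"rz": -0.088,"claw": 1},
    {"dx": 0,"dy": 0,"dz": 0,"rx": 0,"ry": 0,"rz": -0.088,"claw": 1},
    {"dx": 0,"dy": 0,"dz": 0,"rx": 0,"ry": 0,"rz": -0.088,"claw": 1},
    {"dx": 0,"dy": 0,"dz": 0,"rx": 0,"ry": 0,"rz": -0.088,"claw": 1},
    {"dx": 0,"dy": 0,"dz": 0,"rx": 0,"ry": 0,"rz": -0.088,"claw": 1},
    {"dx": 0,"dy": 0,"dz": 0,"rx": 0,"ry": 0,"rz": -0.088,"claw": 1},
    {"dx": 0,"dy": 0,"dz": 0,"rx": 0,"ry": 0,"rz": 0,"claw": 1},
    {"dx": 0,"dy": 0,"dz": 0,"rx": 0,"ry": 0,"rz": 0,"claw": 1},
  ],
)

```text
time_s: 4.45
ee_pos: [0.423, -0.073, 0.2113]
eef_rot: [-3.141, 0.0, 1.285]
force: [0.2, 0.6, -1.5]
grip_width: 0.0356
grip_force: 30.0
```

```bash
cat > st.py <<'E'
from h import *
o=telemetry.get_obs()
for k in ['time_s','ee_pos','eef_rot','qpos','force','moment','grip_width']: print(k,np.round(o[k],4))
d=np.array([.482,-.0558,o['ee_pos'][2]])-o['ee_pos'];print('shift',(Ro.from_euler('xyz',o['eef_rot']).as_matrix().T@d).round(4))
E
python3 st.py; python3 look.py .4822 -.0550 .087 .1 .02
```

```text
time_s 4.45
ee_pos [ 0.423  -0.073   0.2113]
eef_rot [-3.1413e+00  1.0000e-04  1.2854e+00]
qpos [-2.5630e-01  3.8000e-02  1.8541e+00 -1.0000e-04  1.2498e+00  2.9200e-02]
force [ 0.1794  0.5743 -1.5007]
moment [-0.0442 -0.0134 -0.0251]
grip_width 0.0356
shift [ 0.0331  0.0517 -0.    ]
(420, array([ 0.4815, -0.0541,  0.0912]), np.float64(0.0946), ((482.1147155761719, -54.44486999511719), (21.35451316833496, 20.38920783996582), 75.89689636230469))
4.45 [ 0.42302578 -0.07303022  0.21133135] [-3.14130603e+00  8.43364295e-05  1.28538221e+00] [-2.56269654e-01  3.79911524e-02  1.85410509e+00 -8.00369326e-05
  1.24978537e+00  2.91697414e-02] [ 0.17942605  0.57430416 -1.50072025] [-0.04420631 -0.01340808 -0.02511168] 0.03564245370658682
tool-axes shift [ 3.44702569e-02  5.14657047e-02 -1.76582125e-05]
```

Request:
step_arm(
  plan=[
    {"dx": 0.17,"dy": 0.258,"dz": 0,"rx": 0,"ry": 0,"rz": 0,"claw": 1},
    {"dx": 0.17,"dy": 0.258,"dz": 0,"rx": 0,"ry": 0,"rz": 0,"claw": 1},
    {"dx": 0,"dy": 0,"dz": 0.1,"rx": 0,"ry": 0,"rz": 0,"claw": 1},
    {"dx": 0,"dy": 0,"dz": 0.1,"rx": 0,"ry": 0,"rz": 0,"claw": 1},
    {"dx": 0,"dy": 0,"dz": 0.06,"rx": 0,"ry": 0,"rz": 0,"claw": 1},
    {"dx": 0,"dy": 0,"dz": 0.06,"rx": 0,"ry": 0,"rz": 0,"claw": 1},
    {"dx": 0,"dy": 0,"dz": 0.06,"rx": 0,"ry": 0,"rz": 0,"claw": 1},
    {"dx": 0,"dy": 0,"dz": 0.06,"rx": 0,"ry": 0,"rz": 0,"claw": 1},
    {"dx": 0,"dy": 0,"dz": 0,"rx": 0,"ry": 0,"rz": 0,"claw": 1},
  ],
)

```text
time_s: 5.4
ee_pos: [0.4816, -0.054, 0.1668]
eef_rot: [-3.141, 0.0, 1.29]
force: [-0.5, -0.2, -1.6]
grip_width: 0.0361
grip_force: 30.0
```

```bash
python3 st.py
```

```text
time_s 5.4
ee_pos [ 0.4816 -0.054   0.1668]
eef_rot [-3.1406e+00  1.0000e-04  1.2903e+00]
qpos [-0.1873  0.2118  1.7681 -0.      1.1627  0.0932]
force [-0.4772 -0.2214 -1.5956]
moment [-0.0164 -0.0573 -0.0075]
grip_width 0.0361
shift [-0.0016  0.0009 -0.    ]
```

Request:
step_arm(
  plan=[
    {"dx": 0,"dy": 0,"dz": 0.06,"rx": 0,"ry": 0,"rz": 0,"claw": 1},
    {"dx": 0,"dy": 0,"dz": 0.06,"rx": 0,"ry": 0,"rz": 0,"claw": 1},
    {"dx": 0,"dy": 0,"dz": 0.04,"rx": 0,"ry": 0,"rz": 0,"claw": 1},
    {"dx": 0,"dy": 0,"dz": 0.02,"rx": 0,"ry": 0,"rz": 0,"claw": 1},
    {"dx": 0,"dy": 0,"dz": 0.02,"rx": 0,"ry": 0,"rz": 0,"claw": 1},
  ],
)

```text
time_s: 5.9
ee_pos: [0.482, -0.054, 0.1473]
eef_rot: [-3.142, -0.0, 1.291]
force: [0.4, 0.7, -2.1]
grip_width: 0.0357
grip_force: 30.0
```

```bash
python3 st.py
```

```text
time_s 5.9
ee_pos [ 0.482  -0.054   0.1473]
eef_rot [-3.1416 -0.      1.2905]
qpos [-0.1871  0.2361  1.7879  0.      1.1176  0.0932]
force [ 0.3532  0.6539 -2.0759]
moment [-0.0328 -0.0404  0.0181]
grip_width 0.0357
shift [-0.0018  0.0005 -0.    ]
```

Request:
step_arm(
  plan=[
    {"dx": 0,"dy": 0,"dz": 0.01,"rx": 0,"ry": 0,"rz": 0,"claw": 1},
    {"dx": 0,"dy": 0,"dz": 0.01,"rx": 0,"ry": 0,"rz": 0,"claw": 1},
    {"dx": 0,"dy": 0,"dz": 0.01,"rx": 0,"ry": 0,"rz": 0,"claw": 1},
  ],
)

```text
time_s: 6.2
ee_pos: [0.482, -0.054, 0.1445]
eef_rot: [3.141, -0.0, 1.291]
force: [0.3, -0.1, -2.0]
grip_width: 0.0358
grip_force: 30.0
```

Request:
step_arm(
  plan=[
    {"dx": 0,"dy": 0,"dz": 0.01,"rx": 0,"ry": 0,"rz": 0,"claw": 1},
  ],
)

```text
time_s: 6.3
ee_pos: [0.482, -0.054, 0.1434]
eef_rot: [3.141, -0.0, 1.291]
force: [0.1, 0.3, -1.5]
grip_width: 0.0361
grip_force: 30.0
```

Request:
step_arm(
  plan=[
    {"dx": 0,"dy": 0,"dz": 0.005,"rx": 0,"ry": 0,"rz": 0,"claw": 1},
  ],
)

```text
time_s: 6.4
ee_pos: [0.482, -0.054, 0.1429]
eef_rot: [-3.142, 0.0, 1.291]
force: [0.4, -0.8, -2.0]
grip_width: 0.0358
grip_force: 30.0
```

Request:
step_arm(
  plan=[
    {"dx": 0,"dy": 0,"dz": 0.01,"rx": 0,"ry": 0,"rz": 0,"claw": 1},
    {"dx": 0,"dy": 0,"dz": 0.01,"rx": 0,"ry": 0,"rz": 0,"claw": 1},
  ],
)

```text
time_s: 6.6
ee_pos: [0.482, -0.054, 0.1409]
eef_rot: [3.142, -0.0, 1.291]
force: [0.6, 0.1, -3.0]
grip_width: 0.0357
grip_force: 30.0
```

Request:
step_arm(
  plan=[
    {"dx": 0,"dy": 0,"dz": 0.01,"rx": 0,"ry": 0,"rz": 0,"claw": 1},
    {"dx": 0,"dy": 0,"dz": 0.01,"rx": 0,"ry": 0,"rz": 0,"claw": 1},
  ],
)

```text
time_s: 6.8
ee_pos: [0.482, -0.054, 0.1389]
eef_rot: [-3.142, 0.0, 1.291]
force: [0.5, -0.4, -2.4]
grip_width: 0.0358
grip_force: 30.0
```

Request:
step_arm(
  plan=[
    {"dx": 0,"dy": 0,"dz": 0.01,"rx": 0,"ry": 0,"rz": 0,"claw": 1},
  ],
)

```text
time_s: 6.9
ee_pos: [0.482, -0.054, 0.1379]
eef_rot: [-3.142, 0.0, 1.291]
force: [-0.0, 0.3, -2.3]
grip_width: 0.0357
grip_force: 30.0
```

Request:
step_arm(
  plan=[
    {"dx": 0,"dy": 0,"dz": 0.007,"rx": 0,"ry": 0,"rz": 0,"claw": 1},
  ],
)

```text
time_s: 7.0
ee_pos: [0.482, -0.054, 0.1372]
eef_rot: [-3.142, -0.0, 1.291]
force: [0.7, 0.3, -2.6]
grip_width: 0.0358
grip_force: 30.0
```

Request:
step_arm(
  plan=[
    {"dx": 0,"dy": 0,"dz": 0.006,"rx": 0,"ry": 0,"rz": 0,"claw": 1},
  ],
)

```text
time_s: 7.1
ee_pos: [0.482, -0.054, 0.1366]
eef_rot: [-3.142, -0.0, 1.291]
force: [-0.3, -0.1, -1.9]
grip_width: 0.0355
grip_force: 30.0
```

Request:
step_arm(
  plan=[
    {"dx": 0,"dy": 0,"dz": 0.005,"rx": 0,"ry": 0,"rz": 0,"claw": 1},
  ],
)

```text
time_s: 7.2
ee_pos: [0.482, -0.054, 0.1361]
eef_rot: [3.142, -0.0, 1.291]
force: [0.3, 0.6, -1.8]
grip_width: 0.0359
grip_force: 30.0
```

Request:
step_arm(
  plan=[
    {"dx": 0,"dy": 0,"dz": 0.005,"rx": 0,"ry": 0,"rz": 0,"claw": 1},
  ],
)

```text
time_s: 7.3
ee_pos: [0.482, -0.054, 0.1357]
eef_rot: [3.141, -0.0, 1.291]
force: [-1.3, 1.3, -0.2]
grip_width: 0.0359
grip_force: 30.0
```

Request:
step_arm(
  plan=[
    {"dx": 0,"dy": 0,"dz": 0,"rx": 0,"ry": 0,"rz": 0,"claw": 0.59},
    {"dx": 0,"dy": 0,"dz": 0,"rx": 0,"ry": 0,"rz": 0,"claw": 0.59},
  ],
  grip_force=10,
)

```text
time_s: 7.5
ee_pos: [0.4821, -0.054, 0.1358]
eef_rot: [3.141, -0.0, 1.291]
force: [-0.3, 0.1, -0.3]
grip_width: 0.0387
grip_force: 0.0
```

```bash
python3 st.py; python3 look.py .482 -.0545 .13 .16
```

```text
time_s 7.5
ee_pos [ 0.4821 -0.054   0.1358]
eef_rot [ 3.1412e+00 -1.0000e-04  1.2905e+00]
qpos [-0.1871  0.2512  1.7989  0.      1.0911  0.0931]
force [-0.3117  0.1285 -0.2541]
moment [ 0.0075 -0.0076 -0.0654]
grip_width 0.0387
shift [-0.0017  0.0004  0.    ]
(5421, array([ 0.4819, -0.0514,  0.1385]), np.float64(0.16), ((482.3344421386719, -53.8592529296875), (36.196556091308594, 62.677738189697266), 73.90276336669922))
7.5 [ 0.48211029 -0.05402083  0.13581288] [ 3.14120407e+00 -5.09776046e-05  1.29054836e+00] [-1.87108845e-01  2.51150617e-01  1.79890387e+00  1.64760564e-05
  1.09114653e+00  9.31315331e-02] [-0.31173989  0.12851497 -0.25412592] [ 0.00750272 -0.00755964 -0.0654128 ] 0.038671162284159
tool-axes shift [2.17272550e-04 1.70717697e-04 7.74137240e-08]
```

```bash
cat > ck.py <<'E'
from h import *
o=telemetry.get_obs();c=viewer.camera('wrist');W=cloud(c,o)
m=np.hypot(W[...,0]-.482,W[...,1]+.0545)<.012
z=W[m][:,2];h=np.histogram(z,bins=np.arange(.105,.2,.002));i=h[0].argmax()
s=z[abs(z-h[1][i]-.001)<.003]
m=np.abs(W[...,2]-np.median(s))<.004;m&=np.hypot(W[...,0]-.482,W[...,1]+.0545)<.03
# head angle from top-face points between the jaws
print('head top',len(s),np.median(s).round(4))
for k in ['time_s','ee_pos','eef_rot','force','moment','grip_width']: print(k,np.round(o[k],4))
print('q6',o['qpos'][5].round(3))
E
python3 ck.py
```

```text
head top 1349 0.1385
time_s 7.55
ee_pos [ 0.4821 -0.054   0.1358]
eef_rot [ 3.1412 -0.      1.2905]
force [0.6583 0.1801 0.3779]
moment [-0.0895 -0.0847  0.0286]
grip_width 0.0386
q6 0.093
```

Request:
step_arm(
  plan=[
    {"dx": 0,"dy": 0,"dz": 0,"rx": 0,"ry": 0,"rz": -0.08,"claw": 0.605},
    {"dx": 0,"dy": 0,"dz": 0,"rx": 0,"ry": 0,"rz": -0.08,"claw": 0.605},
    {"dx": 0,"dy": 0,"dz": 0,"rx": 0,"ry": 0,"rz": 0,"claw": 0.605},
  ],
)

```text
time_s: 7.9
ee_pos: [0.482, -0.054, 0.1357]
eef_rot: [3.141, 0.0, 1.544]
force: [-0.4, -0.1, 0.2]
grip_width: 0.0372
grip_force: 1.8
```

```bash
python3 ck.py; ls pics
```

```text
head top 1359 0.1385
time_s 7.9
ee_pos [ 0.482  -0.054   0.1357]
eef_rot [3.1414 0.     1.544 ]
force [-0.437  -0.1313  0.2361]
moment [-0.0151 -0.1544 -0.029 ]
grip_width 0.0372
q6 -0.16
both.png
scene.png
top.png
w150.png
w345.png
w350.png
w445.png
w50.png
w55.png
w750.png
```

Request:
step_arm(
  plan=[
    {"dx": 0,"dy": 0,"dz": 0,"rx": 0,"ry": 0,"rz": -0.08,"claw": 0.605},
    {"dx": 0,"dy": 0,"dz": 0,"rx": 0,"ry": 0,"rz": -0.08,"claw": 0.605},
    {"dx": 0,"dy": 0,"dz": 0,"rx": 0,"ry": 0,"rz": 0,"claw": 0.605},
  ],
)

```text
time_s: 8.25
ee_pos: [0.4821, -0.054, 0.1357]
eef_rot: [3.141, 0.0, 1.792]
force: [-0.7, -0.3, -0.4]
grip_width: 0.0372
grip_force: 0.1
```

```bash
python3 ck.py
```

```text
head top 1367 0.1385
time_s 8.25
ee_pos [ 0.4821 -0.054   0.1357]
eef_rot [3.1414 0.     1.7918]
force [-0.7034 -0.2658 -0.3665]
moment [-0.0296 -0.1434 -0.0222]
grip_width 0.0372
q6 -0.408
```

Request:
step_arm(
  plan=[
    {"dx": 0,"dy": 0,"dz": 0,"rx": 0,"ry": 0,"rz": -0.08,"claw": 0.605},
    {"dx": 0,"dy": 0,"dz": 0,"rx": 0,"ry": 0,"rz": -0.08,"claw": 0.605},
    {"dx": 0,"dy": 0,"dz": 0,"rx": 0,"ry": 0,"rz": 0,"claw": 0.605},
  ],
)

```text
time_s: 8.6
ee_pos: [0.4819, -0.054, 0.1356]
eef_rot: [-3.142, -0.0, 2.042]
force: [-0.0, -0.5, 0.5]
grip_width: 0.0369
grip_force: 0.0
```

```bash
python3 ck.py
```

```text
head top 1239 0.1302
time_s 8.6
ee_pos [ 0.4819 -0.054   0.1356]
eef_rot [-3.1415 -0.      2.0416]
force [-0.0074 -0.4666  0.547 ]
moment [-0.045  -0.1007 -0.0488]
grip_width 0.0369
q6 -0.658
```

Request:
step_arm(
  plan=[
    {"dx": 0,"dy": 0,"dz": 0.04,"rx": 0,"ry": 0,"rz": 0,"claw": 0.605},
    {"dx": 0,"dy": 0,"dz": 0.04,"rx": 0,"ry": 0,"rz": 0,"claw": 0.605},
    {"dx": 0,"dy": 0,"dz": 0,"rx": 0,"ry": 0,"rz": 0.07,"claw": 0.605},
    {"dx": 0,"dy": 0,"dz": 0,"rx": 0,"ry": 0,"rz": 0.08,"claw": 0.605},
    {"dx": 0,"dy": 0,"dz": 0.005,"rx": 0,"ry": 0,"rz": 0.08,"claw": 0.605},
    {"dx": 0,"dy": 0,"dz": 0.005,"rx": 0,"ry": 0,"rz": 0.08,"claw": 0.605},
    {"dx": 0,"dy": 0,"dz": 0.005,"rx": 0,"ry": 0,"rz": 0.08,"claw": 0.605},
  ],
)

```text
time_s: 9.35
ee_pos: [0.482, -0.0539, 0.1258]
eef_rot: [-3.142, -0.0, 1.424]
force: [1.0, 0.9, 0.4]
grip_width: 0.0368
grip_force: 0.7
```

```bash
python3 ck.py
```

```text
head top 1347 0.1275
time_s 9.35
ee_pos [ 0.482  -0.0539  0.1258]
eef_rot [-3.1415e+00 -1.0000e-04  1.4242e+00]
force [0.977  0.8539 0.4478]
moment [ 0.0052 -0.142   0.0242]
grip_width 0.0368
q6 -0.04
```

Request:
step_arm(
  plan=[
    {"dx": 0,"dy": 0,"dz": 0.005,"rx": 0,"ry": 0,"rz": 0.08,"claw": 0.605},
    {"dx": 0,"dy": 0,"dz": 0.005,"rx": 0,"ry": 0,"rz": 0.08,"claw": 0.605},
    {"dx": 0,"dy": 0,"dz": 0.005,"rx": 0,"ry": 0,"rz": 0.08,"claw": 0.605},
    {"dx": 0,"dy": 0,"dz": 0.005,"rx": 0,"ry": 0,"rz": 0.08,"claw": 0.605},
    {"dx": 0,"dy": 0,"dz": 0.005,"rx": 0,"ry": 0,"rz": 0.08,"claw": 0.605},
    {"dx": 0,"dy": 0,"dz": 0.005,"rx": 0,"ry": 0,"rz": 0.08,"claw": 0.605},
    {"dx": 0,"dy": 0,"dz": 0.005,"rx": 0,"ry": 0,"rz": 0.08,"claw": 0.605},
  ],
)

```text
time_s: 10.1
ee_pos: [0.4819, -0.054, 0.1224]
eef_rot: [-3.142, 0.0, 0.548]
force: [-0.1, 0.1, -0.1]
grip_width: 0.0373
grip_force: 1.5
```

```bash
python3 ck.py
```

```text
head top 1351 0.1244
time_s 10.1
ee_pos [ 0.4819 -0.054   0.1224]
eef_rot [-3.1415e+00  1.0000e-04  5.4790e-01]
force [-0.0934  0.1403 -0.1253]
moment [-0.0802 -0.0881  0.0364]
grip_width 0.0373
q6 0.836
```

Request:
step_arm(
  plan=[
    {"dx": 0,"dy": 0,"dz": 0.005,"rx": 0,"ry": 0,"rz": 0.08,"claw": 0.605},
    {"dx": 0,"dy": 0,"dz": 0.005,"rx": 0,"ry": 0,"rz": 0.08,"claw": 0.605},
    {"dx": 0,"dy": 0,"dz": 0.005,"rx": 0,"ry": 0,"rz": 0.08,"claw": 0.605},
    {"dx": 0,"dy": 0,"dz": 0.005,"rx": 0,"ry": 0,"rz": 0.08,"claw": 0.605},
    {"dx": 0,"dy": 0,"dz": 0,"rx": 0,"ry": 0,"rz": 0,"claw": 0.605},
  ],
)

```text
time_s: 10.65
ee_pos: [0.4819, -0.054, 0.1205]
eef_rot: [-3.142, 0.0, 0.05]
force: [-0.6, 0.3, 0.4]
grip_width: 0.0372
grip_force: 0.0
```

```bash
python3 ck.py
```

```text
head top 1354 0.1229
time_s 10.65
ee_pos [ 0.4819 -0.054   0.1205]
eef_rot [-3.1416e+00  2.0000e-04  5.0200e-02]
force [-0.5585  0.2797  0.3685]
moment [0.0625 0.0198 0.0005]
grip_width 0.0372
q6 1.333
```

Request:
step_arm(
  plan=[
    {"dx": 0,"dy": 0,"dz": 0.005,"rx": 0,"ry": 0,"rz": 0.08,"claw": 0.605},
    {"dx": 0,"dy": 0,"dz": 0.005,"rx": 0,"ry": 0,"rz": 0.08,"claw": 0.605},
    {"dx": 0,"dy": 0,"dz": 0,"rx": 0,"ry": 0,"rz": 0,"claw": 0.605},
  ],
)

```text
time_s: 11.0
ee_pos: [0.4819, -0.054, 0.1195]
eef_rot: [3.141, 0.0, -0.199]
force: [-0.7, -0.5, -0.4]
grip_width: 0.0371
grip_force: 0.3
```

```bash
python3 ck.py
```

```text
head top 1351 0.1219
time_s 11.0
ee_pos [ 0.4819 -0.054   0.1195]
eef_rot [ 3.1415e+00  4.0000e-04 -1.9910e-01]
force [-0.6982 -0.4548 -0.3583]
moment [-0.1038  0.1419 -0.0387]
grip_width 0.0371
q6 1.583
```

Request:
step_arm(
  plan=[
    {"dx": 0,"dy": 0,"dz": 0.003,"rx": 0,"ry": 0,"rz": 0.04,"claw": 0.605},
    {"dx": 0,"dy": 0,"dz": 0.003,"rx": 0,"ry": 0,"rz": 0.04,"claw": 0.605},
    {"dx": 0,"dy": 0,"dz": 0,"rx": 0,"ry": 0,"rz": 0,"claw": 0.605},
  ],
)

```text
time_s: 11.35
ee_pos: [0.4819, -0.054, 0.119]
eef_rot: [3.141, 0.0, -0.323]
force: [0.6, 0.0, 0.4]
grip_width: 0.0371
grip_force: 1.0
```

```bash
python3 ck.py;python3 ck.py
```

```text
head top 1356 0.1214
time_s 11.35
ee_pos [ 0.4819 -0.054   0.119 ]
eef_rot [ 3.1415e+00  2.0000e-04 -3.2280e-01]
force [0.6397 0.0344 0.435 ]
moment [-0.1177  0.1802 -0.0448]
grip_width 0.0371
q6 1.706
head top 1355 0.1214
time_s 11.4
ee_pos [ 0.4819 -0.054   0.119 ]
eef_rot [ 3.1415e+00  2.0000e-04 -3.2160e-01]
force [-1.2582 -0.6149  0.6972]
moment [-0.1509  0.2533  0.0241]
grip_width 0.0376
q6 1.705
```

Request:
step_arm(
  plan=[
    {"dx": 0,"dy": 0,"dz": 0.002,"rx": 0,"ry": 0,"rz": 0.03,"claw": 0.605},
    {"dx": 0,"dy": 0,"dz": 0,"rx": 0,"ry": 0,"rz": 0,"claw": 0.605},
  ],
)

```text
time_s: 11.65
ee_pos: [0.4819, -0.054, 0.1188]
eef_rot: [3.142, 0.0, -0.372]
force: [-1.1, -2.0, 1.3]
grip_width: 0.0371
grip_force: 1.5
```

```bash
python3 ck.py|grep -E 'top|mom|rot';python3 ck.py|grep -E 'top|mom'
```

```text
head top 1357 0.1213
eef_rot [ 3.1415e+00  1.0000e-04 -3.7190e-01]
moment [-0.1393  0.2444  0.0422]
head top 1351 0.1213
moment [-0.1647  0.2414  0.0394]
```

Request:
step_arm(
  plan=[
    {"dx": 0,"dy": 0,"dz": 0.001,"rx": 0,"ry": 0,"rz": 0.03,"claw": 0.605},
    {"dx": 0,"dy": 0,"dz": 0,"rx": 0,"ry": 0,"rz": 0,"claw": 0.605},
  ],
)

```text
time_s: 11.95
ee_pos: [0.4819, -0.054, 0.1187]
eef_rot: [3.141, 0.0, -0.42]
force: [-1.2, -0.7, -0.4]
grip_width: 0.037
grip_force: 1.9
```

```bash
python3 ck.py|grep -E 'top|mom|rot';python3 ck.py|grep -E 'top|mom'
```

```text
head top 1347 0.1211
eef_rot [ 3.1415e+00  2.0000e-04 -4.2020e-01]
moment [-2.458e-01  2.518e-01  1.000e-04]
head top 1354 0.1211
moment [-0.2587  0.2892  0.0518]
```

Request:
step_arm(
  plan=[
    {"dx": 0,"dy": 0,"dz": 0,"rx": 0,"ry": 0,"rz": 0,"claw": 0.5},
    {"dx": 0,"dy": 0,"dz": 0,"rx": 0,"ry": 0,"rz": 0,"claw": 0.3},
    {"dx": 0,"dy": 0,"dz": 0,"rx": 0,"ry": 0,"rz": 0,"claw": 0.2},
    {"dx": 0,"dy": 0,"dz": -0.2,"rx": 0,"ry": 0,"rz": 0,"claw": 0.2},
    {"dx": 0,"dy": 0,"dz": -0.4,"rx": 0,"ry": 0,"rz": 0,"claw": 0.2},
    {"dx": 0,"dy": 0,"dz": -0.4,"rx": 0,"ry": 0,"rz": 0,"claw": 0.2},
    {"dx": 0,"dy": 0,"dz": 0,"rx": 0,"ry": 0,"rz": 0,"claw": 0.2},
    {"dx": 0,"dy": 0,"dz": 0,"rx": 0,"ry": 0,"rz": 0,"claw": 0.2},
  ],
)

```text
time_s: 12.85
ee_pos: [0.4821, -0.054, 0.2189]
eef_rot: [-3.141, -0.001, -0.421]
force: [0.1, 0.3, -0.5]
grip_width: 0.0751
grip_force: 0.0
```

```bash
python3 ck.py; python3 look.py .482 -.0545 .114 .13
```

```text
head top 575 0.1211
time_s 12.85
ee_pos [ 0.4821 -0.054   0.2189]
eef_rot [-3.1412e+00 -1.2000e-03 -4.2130e-01]
force [ 0.074   0.3363 -0.5237]
moment [0.0337 0.1127 0.0256]
grip_width 0.0751
q6 1.805
(1685, array([ 0.4839, -0.055 ,  0.121 ]), np.float64(0.1231), ((482.7750549316406, -54.586448669433594), (35.98173904418945, 36.34178924560547), 70.13179779052734))
12.9 [ 0.48167874 -0.05387734  0.21793793] [ 3.14148718e+00  8.60423258e-04 -4.21376192e-01] [-1.87026570e-01  1.58471434e-01  1.70557788e+00  1.01516646e-04
  1.27840474e+00  1.80511660e+00] [ 0.53241141  0.04293836 -0.7375506 ] [ 0.10483847 -0.02784323 -0.02496522] 0.07540462717039816
tool-axes shift [ 1.29045361e-03  1.98671818e-04 -1.08938181e-06]
```

```bash
python3 -c "
from station import hand_in
print(hand_in())"
```

```text
the job is handed in; nothing more can be done
None
```

The nut is on the spindle and run down to within about 0.1 mm of its stop (nut_foot about 31 mm above the bench, washer about 4.9 mm pressed, by wrist-camera depth), released with the gripper clear, and handed in at about 13 s; no verdict was returned.

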